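# Torque the clamp bolt of the creasing head with a click wrench

## Task

Pick up the click wrench by its red stem, seat its socket fully home on the square brass bolt of the green creasing head, then push the blue handle clockwise (seen from above) until the bolt comes tight and the wrench's joint clicks over. Stop gently at that first give without driving the joint on to its end stop, let go, and leave the wrench sitting on the tightened bolt with its handle sprung back straight; leave the jar, the carton and the tape roll alone.

Things in the scene. Friction and masses are not known exactly. Their poses are not given: they have to be found in the camera images.
- block: Creasing head, fixed to the bench: dark steel foot 150 x 110 x 12 mm, green casting 90 x 86 mm up to 60 mm high, round steel washer face (68 mm across) on top, its top 66 mm above the bench; a shaft with two wheels crosses it along its y (150 mm over all), below 60 mm. Origin: centre of its underside, on the bolt's axis; z up.
- bolt_top (a point): Centre of the top of the square brass bolt head, 88 mm above the bench. Head 32 x 32 mm, 22 mm above the washer face; x and y square to its flats, z up. Turns about z only; clockwise from above tightens. Turns with light friction (0.3 N m, no spring-back), then comes solidly tight after 0.4 to 0.95 rad, not known beforehand. The socket has some 0.1 rad of play on it.
- wrench_socket (a point): Centre of the socket's mouth, underside of the loose click wrench (0.57 kg, balance point 15 mm from this axis towards the handle); at first it stands on it on the bench. z up, x towards the straight handle's end. Head 52 x 52 x 34 mm high; square socket 35 x 35 mm, flats square to x and y, 26 mm deep, 2 mm bevel: fits the bolt four ways. Fully home, the mouth rests on the washer face, 66 mm up.
- wrench_stem (a point): Centre of the red square stem for picking the wrench up: 26 x 26 mm, 40 mm high, standing on the socket head from 34 to 74 mm above the mouth (this point: 54 mm above the mouth, on the socket's axis). Axes as wrench_socket.
- handle_mid (a point): Point on the axis of the round blue grip of the wrench handle (24 mm thick), in its middle, 160 mm from the socket's axis and 22 mm above the socket's mouth. x outward along the handle, z up. The grip runs from 110 to 210 mm from the socket's axis; the thinner steel rod (16 mm) lies inside that.
- click (a joint): Breakaway joint of the handle: vertical pivot 42 mm from the socket's axis, rad. 0: straight, held by a preloaded spring. Pushed clockwise against the tight bolt it gives at about 0.85 N m (7 N at handle_mid) and bends on at almost constant force; clicked over from 0.05 rad. Past 0.20 rad it nears its end stop (0.24 rad) and over-torques the bolt. Springs back to 0 when let go.
- jar: Bystander: low white jar with blue lid, 72 mm across, 55 mm high; origin at the centre of its underside.
- carton: Bystander: small cardboard carton 90 x 70 x 45 mm; origin at the centre of its underside.
- tape: Bystander: yellow roll of tape lying flat, 90 mm across, 25 mm high; origin at the centre of its underside.
There are look-alikes about, which are no part of the job. Several things look just like the part that bears wrench_socket: the one meant starts farthest to the robot's left.

How it is judged:
On the way, in this order (a step that is already met when the one before it is completed fails the run):
1. the socket is seated fully home on the bolt, handle straight (horizontal distance between wrench_socket and bolt_top below 0.004 m and z of wrench_socket in the frame of block below 0.07 m and angle between wrench_socket's own z axis and vertical below 0.07 rad and value of joint click below 0.03 rad), for 0.2 s.
2. with the socket home, the breakaway joint gives: it has clicked over by 0.05 rad or more (horizontal distance between wrench_socket and bolt_top below 0.004 m and z of wrench_socket in the frame of block below 0.07 m and angle between wrench_socket's own z axis and vertical below 0.07 rad and value of joint click above 0.05 rad), for 0.1 s.
At the end, for the whole second after the job is handed in: The wrench, let go, sits on the bolt: socket within 4 mm of its axis, at most 4 mm above the washer face, upright within 0.07 rad; handle straight again (joint below 0.03 rad); bolt still tight (within 0.1 rad); jar, carton and tape within 20 mm of their starts (all of step 1 and angle between the x axis of bolt_top and the x axis of block, either way round below 0.45 rad and distance of each of jar, carton, tape from where it was at the start of the episode below 0.02 m); the robot touches nothing.
It fails at once if the breakaway joint is driven past 0.20 rad, on to its end stop (over-torque) (value of joint click above 0.2 rad).
It fails at once if a bystander is pushed more than 20 mm (distance of any of jar, carton, tape from where it was at the start of the episode above 0.02 m).
It also fails if it takes over 72 s, if anything falls off the work surface, if the arm or the gripper's body presses on something with over 40 N, if the wrist force passes 120 N, or if a joint passes its speed limit or range.

## Robot

A 7-joint arm with a two-finger parallel gripper is mounted at the origin on the work surface. World frame = base frame: x ahead of the robot, y to its left, z up, the work surface at z = 0. Lengths are in m, angles in rad, forces in N, time in s.
With the tool pointing down it reaches from about 0.35 to 0.9 m from the base axis. Payload 7.2 kg.
Tool frame: the origin (TCP) lies at the very end of the fingers, on their centre line; the grasp point (between the pads) lies 19 mm behind it; z points along the fingers, y is the direction in which the jaws open and shut (so a half turn about z gives the same grasp; the last joint's range is limited). The gripper opens to 88 mm and grips with 3 to 60 N. Pads are 20 mm wide; open, the fingers measure 115 mm over their backs; the gripper's body (75 mm by 178 mm) begins 61 mm behind the grasp point.
Start: joints at [-1.279, 0.411, -0.013, 1.596, 0.006, 1.134, -0.082], TCP at [0.22, 0.585, 0.223] pointing down, gripper open.
Joint ranges: [-2.95, 2.95], [-0.29, 1.99], [-1.47, 1.44], [0.14, 2.54], [-1.03, 4.17], [0.13, 1.85], [-2.86, 2.86]. Speed limits (rad/s): [2.39, 2.39, 3.01, 3.01, 3.14, 3.14, 3.14].

## Interface

Orientations are given as a rotation vector (axis times angle).
In Python, from rig import bot gives the robot as it stands. The module is installed in compiled form; this text tells all that it offers.
- The arm moves only by the tool jog_arm, never from a script. Its argument "motion" is one flat list of numbers, 7 for each row, row after row: the opening, from 0 (shut) to 1 (fully open), then the shift along the tool's x, y, z in units of 30 mm (1.0 is 30 mm), then the turn, a rotation vector about the tool's x, y, z in units of 6 degrees (1.0 is 6 degrees). A call has 1 to 20 rows; each row shifts and turns the commanded pose from where the row before left it, along the tool's axes as they then stand; what a row does not reach is not made up. A row lasts 1/10 s, in which the tool goes at most 50 mm and 8.59 degrees, less where a joint would pass 70% of its speed; a pose out of reach is approached as far as the arm can. A call is refused whole if a number of a shift passes 1 or a number of a turn 1, either way. A call with a gripper value outside its range is refused whole. The fingers move at their own pace and stop on an object; "force" is the grip in N (left out, the last holds). Time passes only in rows, so rows that do not move let the fingers close. It gives the time, the measured TCP pose, the force and the opening at its end, in the units of the state.
- bot.state(): the state, without advancing time (a new reading comes with each control period).
- bot.camera(name): name is "scene" or "top" or "wrist"; returns the picture (420x560x3 uint8, blue, green, red); there is no depth.
- bot.calibration(name): a dict with "fx", "fy", "cx", "cy" (pixels), "view" (4x4, takes a point from world to camera coordinates); the wrist camera has in their place "tool_from_camera" (4x4, takes a point from camera to tool coordinates, whose origin is the TCP and whose axes are the flange's). Camera axes: x right, y up, looking along -z (the intrinsics and any distortion apply to the point x, -y, -z); pixel columns grow to the right and rows downward; lengths in m; the calibration is good to about 2 mm. A picture is of the moment at which its call begins: read the wrist's pose just before it. calibration takes no time and is no camera call.
- bot.finish_job(): hands the job in, once; it reports no verdict.
Trained networks look in the newest picture that a camera, given by its name, has taken for a name from the list of things; names that differ only in an ending like _2 or _b are one class to them, and where a whole thing is asked for, a point or a joint stands for the part that bears it (a point fixed in the world has none). Each returns a list of dicts, best first, with "conf" (0 to 1); they miss things now and then, are a little off and sometimes report something else, mostly with a low value. They report only what shows in the picture. A call takes as long as a camera call. They do not tell look-alikes from the thing itself.
- bot.trace(label, camera): "mask" (420x560 bool, what is visible of it) and "xy" ([column, row] in pixels, amid what is visible of it).
- bot.place_of(label, camera): "xy" ([column, row] in pixels: a listed point, or the origin of a listed thing).
The state is a dict: "time_s": time; "joints": joint angles; "joint_vel": joint speeds; "tau": joint torques, N m; "eef_pos": TCP position; "ee_rot": TCP orientation; "wrist_force": force on the tool from outside, world axes, zero at the start; "moment": the same for the moment, N m; "opening": finger opening in m.
Only numpy, scipy, OpenCV 4.12 (cv2) and the standard library are available. Lean on these libraries where they do the work, as an engineer would, in place of code of your own. Each camera call takes 0.05 s, during which the arm holds its last target. There are 200 camera calls.

## Working session

There is one attempt and no reset: what is moved stays moved. The work goes in short steps, Python scripts to look and compute and a tool call to move; the robot and the scene stay as the last step left them, time stands still between calls to the robot, and variables do not carry over. Pictures are saved under pics/ and viewed, about 8 in all and at most 12, crops included, and the job is handed in when it is done.

Besides the shell and the picture viewer there is one more tool, called after "Call:" as name(argument=value, ...) on one line, values as JSON. jog_arm: Moves the arm, as the interface text tells. Its arguments: {"type":"object","properties":{"motion":{"type":"array"},"force":{"type":"number"}},"required":["motion"]}

```bash
mkdir -p pics
cat > h.py <<'E'
import numpy as np, cv2
from scipy.spatial.transform import Rotation as R
from rig import bot
def ray(cam,px,state=None):
    c=bot.calibration(cam)
    d=np.array([(px[0]-c['cx'])/c['fx'],-(px[1]-c['cy'])/c['fy'],-1.])
    if cam=='wrist':
        s=state; T=np.eye(4);T[:3,:3]=R.from_rotvec(s['ee_rot']).as_matrix();T[:3,3]=s['eef_pos']
        M=T@np.array(c['tool_from_camera'])
    else: M=np.linalg.inv(np.array(c['view']))
    return M[:3,3],M[:3,:3]@d
def atz(cam,px,z,state=None):
    o,d=ray(cam,px,state); return o+d*(z-o[2])/d[2]
E
python3 - <<'E'
from h import *
print(bot.state())
for c in('scene','top'):
    im=bot.camera(c); cv2.imwrite(f'pics/{c}1.png',im); print(c,{k:v for k,v in bot.calibration(c).items() if k!='view'})
    for l,z in(('bolt_top',.088),('wrench_socket',0),('wrench_stem',.054),('handle_mid',.022),('block',0),('jar',0),('carton',0),('tape',0)):
        for r in bot.place_of(l,c): print(l,round(r['conf'],2),np.round(r['xy'],1),atz(c,r['xy'],z).round(4))
E
```

```text
{'time_s': 0.0, 'joints': array([-1.27923067,  0.41189868, -0.01271381,  1.59702454,  0.00558665,
        1.13430485, -0.08221493]), 'joint_vel': array([-9.93908612e-04,  5.52801327e-04,  1.41249551e-03, -1.22094374e-03,
        6.77615475e-04, -1.08360352e-03,  5.21268968e-05]), 'tau': array([-3.84855766e-04, -5.87973189e+01,  6.41191788e-01, -2.91061610e+01,
       -5.39450906e-02,  1.87213282e-02,  1.41369978e-04]), 'eef_pos': array([0.21989212, 0.58450498, 0.22181782]), 'ee_rot': array([-5.62033620e-01, -3.09071897e+00,  2.49594889e-03]), 'wrist_force': array([-0.10628258,  0.13184256, -0.66979991]), 'moment': array([0.05404751, 0.01712592, 0.06457848]), 'opening': 0.08797885446293871}
scene {'fx': 410.1512839776678, 'fy': 410.1512839776678, 'cx': 275.1125135891298, 'cy': 204.45306650191733}
bolt_top 0.8 [367.1 217.5] [0.5704 0.1453 0.088 ]
wrench_socket 0.83 [138.1 194.9] [ 0.3357 -0.4689  0.    ]
wrench_socket 0.75 [243.2 232.5] [ 0.5149 -0.1526  0.    ]
wrench_stem 0.58 [244.2 212.5] [ 0.5021 -0.1491  0.054 ]
wrench_stem 0.55 [131.3 177. ] [ 0.3247 -0.482   0.054 ]
wrench_stem
[... 444 characters left out ...]
0.    ]
top {'fx': 430.13479070959403, 'fy': 430.13479070959403, 'cx': 276.2717441755771, 'cy': 199.90475464679588}
bolt_top 0.65 [194.8 177. ] [0.579  0.1339 0.088 ]
wrench_socket 0.91 [303.2 210.8] [ 0.5039 -0.1534  0.    ]
wrench_socket 0.83 [418.5 272.3] [ 0.337 -0.468  0.   ]
wrench_stem 0.75 [426.8 269.3] [ 0.3459 -0.4712  0.054 ]
wrench_stem 0.57 [305.2 207. ] [ 0.5075 -0.1541  0.054 ]
handle_mid 0.82 [309.8 151.9] [ 0.6661 -0.1706  0.022 ]
handle_mid 0.55 [376.4 318.1] [ 0.218  -0.3433  0.022 ]
block 0.76 [197.1 184.6] [0.5752 0.1418 0.    ]
jar 0.65 [240.4 243.9] [0.4117 0.0189 0.    ]
carton 0.97 [368.6 193.7] [ 0.5534 -0.3369  0.    ]
tape 0.64 [117.9 206.5] [0.5122 0.3566 0.    ]
```

View pics/top1.png

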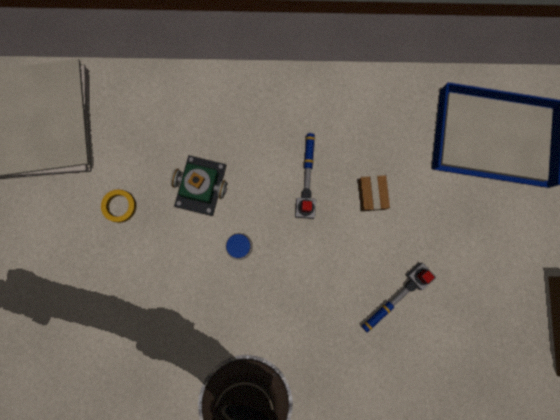

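View pics/scene1.png

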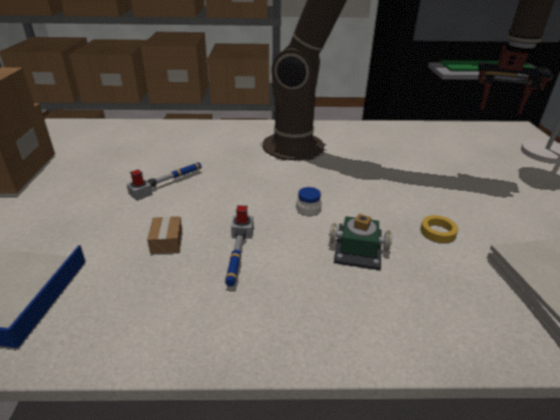

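The wrench wanted is the one at about (0.505, -0.153), with its handle towards +x (top view: stem at 305,207; handle at 310,150). The bolt is at about (0.575, 0.138), and in the top view it sits at 196,180. I'll check the wrist camera geometry and then plan a look.

```bash
cat >> h.py <<'E'
def plan(p,yaw_y,n=None):
    """tool total shift in units and turn to make tool y point at world yaw_y, pointing down; yaw mod pi nearest not forced"""
    s=bot.state(); Rc=R.from_rotvec(s['ee_rot']).as_matrix()
    y=np.array([np.cos(yaw_y),np.sin(yaw_y),0]);z=np.array([0,0,-1.]);x=np.cross(y,z)
    Rt=np.c_[x,y,z]; rv=R.from_matrix(Rc.T@Rt).as_rotvec()
    d=np.array(p)-s['eef_pos']
    print('tcp',s['eef_pos'].round(4),'yaw_y',np.arctan2(Rc[1,1],Rc[0,1]).round(4),'F',s['wrist_force'].round(1),'t',s['time_s'])
    print('shift, cur tool axes (units):',(Rc.T@d/.03).round(2),' in target axes:',(Rt.T@d/.03).round(2),'turn units:',np.degrees(rv).round(3)/6)
E
python3 - <<'E'
from h import *
c=bot.calibration('wrist');print(c)
plan([.53,.14,.30],0.2)
E
```

```text
{'fx': 335.49849318788665, 'fy': 335.49849318788665, 'cx': 276.8939335853063, 'cy': 216.03736334346115, 'tool_from_camera': array([[ 5.31775091e-04,  9.59402816e-01,  2.82038922e-01,
         7.78256648e-02],
       [ 9.99999854e-01, -5.36952185e-04, -5.89336191e-05,
        -4.15727798e-05],
       [ 9.49003355e-05,  2.82038913e-01, -9.59402962e-01,
        -1.62495683e-01],
       [ 0.00000000e+00,  0.00000000e+00,  0.00000000e+00,
         1.00000000e+00]])}
tcp [0.2201 0.585  0.2227] yaw_y 1.211 F [-0.7  0.4  0.3] t 0.9
shift, cur tool axes (units): [-14.89 -10.25  -2.58]  in target axes: [-16.59   7.18  -2.58] turn units: [5.00000000e-04 1.66666667e-04 9.65416667e+00]
```

Call:
jog_arm(motion=[1,-0.96,-0.57,0,0,0,0,1,-0.96,-0.57,0,0,0,0,1,-0.96,-0.57,0,0,0,0,1,-0.96,-0.57,0,0,0,0,1,-0.96,-0.57,0,0,0,0,1,-0.96,-0.57,0,0,0,0,1,-0.96,-0.57,0,0,0,0,1,-0.96,-0.57,0,0,0,0,1,-0.96,-0.57,0,0,0,0,1,-0.96,-0.57,0,0,0,0,1,-0.96,-0.57,0,0,0,0,1,-0.96,-0.57,0,0,0,0,1,-0.96,-0.57,0,0,0,0,1,-0.96,-0.57,0,0,0,0,1,-0.96,-0.57,0,0,0,0,1,-0.96,-0.57,0,0,0,0,1,-0.96,-0.57,0,0,0,0,1,0,0,0,0,0,0,1,0,0,0,0,0,0])

```text
time_s: 2.8
eef_pos: [0.5761, 0.14, 0.2225]
ee_rot: [-0.565, -3.09, 0.0]
wrist_force: [-0.0, 1.4, -0.1]
opening: 0.0877
```

Run:
```python
from h import *
s=bot.state();im=bot.camera('wrist');cv2.imwrite('pics/w1.png',im)
for l,z in(('bolt_top',.088),('block',0.0)):
    for r in bot.place_of(l,'wrist'): print(l,round(r['conf'],2),np.round(r['xy'],1),atz('wrist',r['xy'],z,s).round(4))
def sq(l,cam,z,st=None):
  for r in bot.trace(l,cam):
    m=r['mask'].astype(np.uint8); c=max(cv2.findContours(m,0,2)[0],key=cv2.contourArea)
    w=np.array([atz(cam,p[0],z,st)[:2] for p in c],np.float32)*1000
    print('mask',l,round(r['conf'],2),int(m.sum()),cv2.minAreaRect(w))
sq('bolt_top','wrist',.088,s)
plan([.5055,-.1537,.22],-.1)
```

```text
bolt_top 0.78 [269.5 207.6] [0.575  0.1331 0.088 ]
block 0.81 [270.4 187. ] [0.5734 0.1328 0.    ]
mask bolt_top 0.79 1342 ((570.965087890625, 133.88961791992188), (32.280155181884766, 37.46162414550781), 60.5898551940918)
tcp [0.5753 0.1419 0.2227] yaw_y 1.2131 F [ 0.2  0.1 -0.8] t 3.0
shift, cur tool axes (units): [ -1.27 -10.05   0.08]  in target axes: [-10.04  -1.33   0.09] turn units: [ 8.33333333e-04 -6.33333333e-03  1.25391667e+01]
```

View pics/w1.png

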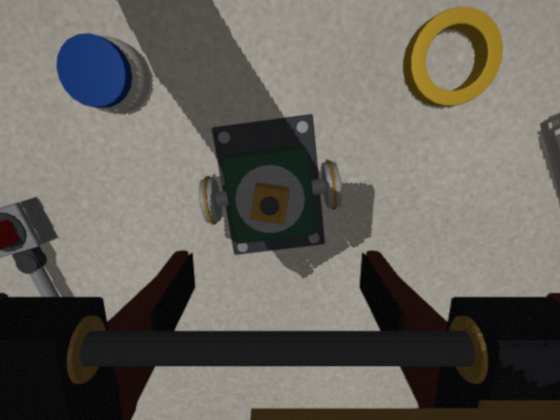

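Bolt seen at (269,205), with the foot square around it and wheels at 210,200 and 330,185. I'll refine the bolt top's corners in a crop.

Run:
```python
from h import *
im=cv2.imread('pics/w1.png');x0,y0=235,165
cr=im[y0:240,x0:305];cv2.imwrite('pics/w1c.png',cv2.resize(cr,None,fx=8,fy=8,interpolation=cv2.INTER_CUBIC))
for y in range(178,228,4): print(y,[tuple(int(v) for v in im[y,x]) for x in range(248,294,6)])
```

```text
178 [(64, 62, 63), (64, 62, 63), (64, 63, 63), (62, 61, 62), (61, 59, 61), (64, 63, 64), (64, 63, 63), (64, 63, 63)]
182 [(65, 64, 64), (63, 63, 64), (47, 53, 59), (63, 62, 63), (65, 63, 64), (63, 62, 63), (63, 62, 63), (61, 61, 61)]
186 [(63, 63, 64), (51, 56, 60), (21, 43, 58), (17, 41, 55), (18, 42, 54), (25, 44, 55), (47, 54, 60), (62, 61, 62)]
190 [(64, 62, 63), (40, 54, 65), (23, 51, 68), (20, 48, 64), (22, 49, 65), (23, 47, 64), (18, 41, 55), (58, 59, 60)]
194 [(61, 60, 60), (26, 49, 64), (20, 49, 64), (22, 50, 66), (21, 49, 66), (22, 50, 66), (22, 48, 65), (60, 60, 60)]
198 [(63, 62, 62), (26, 51, 68), (22, 49, 65), (29, 28, 26), (24, 23, 23), (24, 49, 65), (22, 49, 66), (61, 60, 61)]
202 [(62, 61, 62), (23, 49, 67), (25, 38, 47), (26, 24, 23), (27, 26, 24), (24, 36, 45), (22, 50, 67), (63, 63, 64)]
206 [(63, 63, 64), (20, 49, 66), (22, 29, 32), (28, 26, 25), (27, 25, 26), (28, 30, 31), (23, 51, 66), (63, 61, 61)]
210 [(63, 63, 62), (25, 51, 68), (24, 42, 54), (25, 24, 22), (24, 24, 23), (25, 40, 51), (25, 52, 68), (62, 61, 62)]
214 [(62, 61, 63), (22, 50, 67), (22, 49, 67), (25, 32, 37), (27, 31, 38), (18, 47, 63), (25, 50, 66), (63, 62, 63)]
218 [(62, 61, 62), (24, 49, 66), (23, 48, 65), (23, 50, 67), (22, 50, 66), (23, 47, 64), (35, 51, 63), (63, 63, 65)]
222 [(65, 64, 65), (65, 62, 64), (62, 62, 63), (51, 57, 61), (32, 50, 63), (23, 47, 63), (51, 57, 62), (66, 64, 65)]
226 [(30, 37, 24), (62, 62, 62), (64, 64, 65), (64, 62, 63), (63, 61, 62), (64, 63, 64), (62, 61, 61), (45, 47, 41)]
```

View pics/w1c.png

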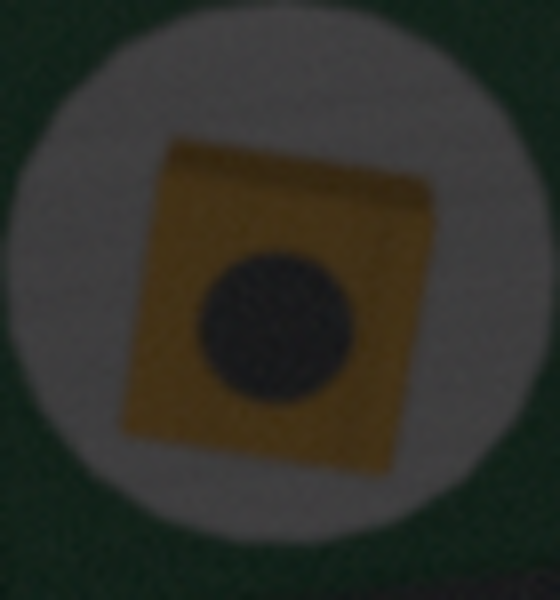

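Crop: the top face has corners about (162,176), (433,212), (391,474), (122,434) at 8x, and the darker strip on top is a side face.

Run:
```python
from h import *
s=bot.state()
q=np.array([(162,176),(433,212),(391,474),(122,434)])/8+np.array([235,165])-.44
w=np.array([atz('wrist',p,.088,s)[:2] for p in q]);print(w.round(4),w.mean(0).round(4))
for i in range(4):
    d=w[(i+1)%4]-w[i];print(np.linalg.norm(d).round(4),np.arctan2(d[1],d[0]).round(3), (np.arctan2(d[1],d[0])%(np.pi/2)).round(3))
q2=[(235+277/8-.44,165+327/8-.44)];print('hole',atz('wrist',q2[0],.088,s))
# circle washer
print('washer',atz('wrist',(235+280/8,165+272/8),.066,s))
```

```text
[[0.5514 0.1297]
 [0.5659 0.1568]
 [0.5934 0.1417]
 [0.5779 0.1142]] [0.5721 0.1356]
0.0308 1.079 1.079
0.0314 -0.503 1.067
0.0315 -2.083 1.059
0.0308 2.615 1.044
hole [0.57227145 0.13556599 0.088     ]
washer [0.57165088 0.13614313 0.066     ]
```

Call:
jog_arm(motion=[1,-0.1,-0.84,0,0,0,0,1,-0.1,-0.84,0,0,0,0,1,-0.1,-0.84,0,0,0,0,1,-0.1,-0.84,0,0,0,0,1,-0.1,-0.84,0,0,0,0,1,-0.1,-0.84,0,0,0,0,1,-0.1,-0.84,0,0,0,0,1,-0.1,-0.84,0,0,0,0,1,-0.1,-0.84,0,0,0,0,1,-0.1,-0.84,0,0,0,0,1,-0.1,-0.84,0,0,0,0,1,-0.17,-0.81,0,0,0,0])

```text
time_s: 4.2
eef_pos: [0.5052, -0.1549, 0.2229]
ee_rot: [0.559, 3.091, 0.001]
wrist_force: [-0.1, -0.3, -0.1]
opening: 0.0877
```

Call:
jog_arm(motion=[1,0,0,0,0,0,0.96,1,0,0,0,0,0,0.96,1,0,0,0,0,0,0.96,1,0,0,0,0,0,0.96,1,0,0,0,0,0,0.96,1,0,0,0,0,0,0.96,1,0,0,0,0,0,0.96,1,0,0,0,0,0,0.96,1,0,0,0,0,0,0.96,1,0,0,0,0,0,0.96,1,0,0,0,0,0,0.96,1,0,0,0,0,0,0.96,1,0,0,0,0,0,0.96,1,0,0,0,0,0,0,1,0,0,0,0,0,0])

```text
time_s: 5.7
eef_pos: [0.5056, -0.1542, 0.2227]
ee_rot: [-2.321, -2.117, -0.0]
wrist_force: [0.2, 0.4, 0.1]
opening: 0.0878
```

Run:
```python
from h import *
s=bot.state();im=bot.camera('wrist');cv2.imwrite('pics/w2.png',cv2.convertScaleAbs(im,alpha=1.6))
for l,z in(('wrench_socket',0),('wrench_stem',.054),('handle_mid',.022)):
    for r in bot.place_of(l,'wrist'): print(l,round(r['conf'],2),np.round(r['xy'],1),atz('wrist',r['xy'],z,s).round(4))
plan([.5055,-.1537,.1],-.1)
hsv=cv2.cvtColor(im,cv2.COLOR_BGR2HSV);m=((hsv[...,0]<8)|(hsv[...,0]>172))&(hsv[...,1]>150)&(hsv[...,2]>40)
n,lab,st,_=cv2.connectedComponentsWithStats(m.astype(np.uint8))
print(st[st[:,4]>60])
```

```text
wrench_socket 0.95 [173.6 408.8] [ 0.3278 -0.464   0.    ]
wrench_stem 0.84 [283.  197.1] [ 0.5114 -0.1546  0.054 ]
handle_mid 0.86 [428.2 191.6] [ 0.6717 -0.1705  0.022 ]
tcp [ 0.5055 -0.1549  0.2227] yaw_y -0.0942 F [-0.2  0.3  0.3] t 5.9
shift, cur tool axes (units): [ 0.04 -0.    4.09]  in target axes: [ 0.04 -0.    4.09] turn units: [ 0.001 -0.002  0.055]
[[     0      0    560    420 234446]
 [   270    183     25      6    127]
 [   270    191     26     25    627]]
```

View pics/w2.png

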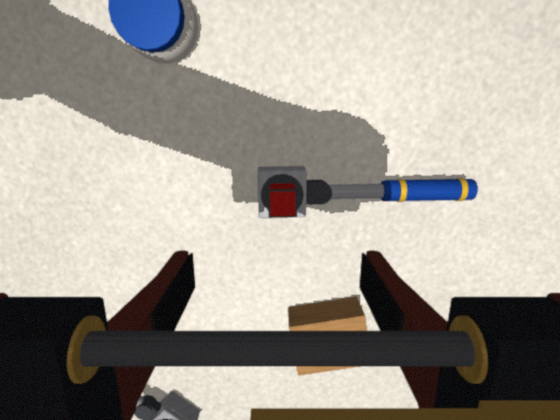

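Wrench head at (283,192), red stem top centred at (283,203), and the handle runs right to (475,189). The gripper straddles it with the jaws along the handle. The carton is at 330,330.

Run:
```python
from h import *
s=bot.state()
im=cv2.imread('pics/w2.png');hsv=cv2.cvtColor(im,cv2.COLOR_BGR2HSV)
m=((hsv[...,0]<8)|(hsv[...,0]>172))&(hsv[...,1]>150)&(hsv[...,2]>60)
m[:189]=0;m[220:]=0;m[:,:250]=0;m[:,320:]=0
ys,xs=np.nonzero(m);
c=cv2.findContours(m.astype(np.uint8),0,2)[0];c=max(c,key=cv2.contourArea)
w=np.array([atz('wrist',p[0],.074,s)[:2] for p in c],np.float32)*1000
print('stem top',cv2.minAreaRect(w),xs.min(),xs.max(),ys.min(),ys.max())
b=(abs(hsv[...,0].astype(int)-112)<14)&(hsv[...,1]>120);b[:165]=0;b[215:]=0;b[:,:375]=0
ys,xs=np.nonzero(b)
p=np.array([atz('wrist',q,.026,s)[:2] for q in zip(xs,ys)])
v=cv2.fitLine(p.astype(np.float32),2,0,.01,.01).ravel();print(v, np.arctan2(v[1],v[0]),p.mean(0))
```

```text
stem top ((510.43072509765625, -156.4739990234375), (23.638864517211914, 24.108261108398438), 84.62135314941406) 270 295 189 215
[ 0.99592847 -0.09014694  0.67011046 -0.16833068] -0.09026948 [ 0.67011048 -0.16833069]
```

Call:
jog_arm(motion=[1,0,0.15,0.8,0,0,0,1,0,0,0.9,0,0,0,1,0,0,0.9,0,0,0,1,0,0,0.9,0,0,0,1,0,0,0.9,0,0,0,1,0,0,0.8,0,0,0,1,0,0,0.5,0,0,0,1,0,0,0.36,0,0,0,1,0,0,0,0,0,0,1,0,0,0,0,0,0,0,0,0,0,0,0,0,0,0,0,0,0,0,0,0,0,0,0,0,0,0,0,0,0,0,0,0,0,0,0,0,0,0,0,0,0,0,0,0,0,0,0,0,0,0,0,0,0,0], force=50)

```text
time_s: 7.6
eef_pos: [0.5099, -0.1555, 0.0408]
ee_rot: [-2.325, -2.112, 0.0]
wrist_force: [0.0, -0.7, 0.2]
opening: 0.0354
```

Call:
jog_arm(motion=[0,0,0,0,0,0,0,0,0,0,0,0,0,0,0,0,0,0,0,0,0,0,0,0,0,0,0,0,0,0,0,-0.2,0,0,0,0,0,0,-0.6,0,0,0,0,0,0,-0.9,0,0,0,0,0,0,-0.9,0,0,0,0,0,0,-0.9,0,0,0,0,0,0,-0.9,0,0,0,0,0,0,-0.6,0,0,0,0,0,0,0,0,0,0,0,0,0,0,0,0,0])

```text
time_s: 8.9
eef_pos: [0.5091, -0.1551, 0.1901]
ee_rot: [-2.324, -2.112, 0.001]
wrist_force: [-0.7, 0.3, -6.9]
opening: 0.026
```

Run:
```python
from h import *
s=bot.state();im=bot.camera('wrist');cv2.imwrite('pics/w3.png',cv2.convertScaleAbs(im,alpha=1.6))
print(s['opening'],s['moment'],s['wrist_force'])
for l in('wrench_socket','wrench_stem','handle_mid'):
    for r in bot.place_of(l,'wrist'): print(l,round(r['conf'],2),np.round(r['xy'],1))
plan([.572,.1357,.19],-.509)
```

```text
0.026001005032064296 [-0.06831646  0.16946965  0.03522711] [-0.73000199  0.25289669 -6.9487657 ]
wrench_stem 0.96 [277.1 279.3]
handle_mid 0.98 [ 52.7 374.2]
handle_mid 0.79 [550.2 255.2]
tcp [ 0.509  -0.1553  0.1895] yaw_y -0.0959 F [-0.9 -0.1 -6.7] t 9.1
shift, cur tool axes (units): [ 9.86  1.16 -0.02]  in target axes: [ 9.49 -2.89 -0.02] turn units: [-0.02483333  0.00566667  3.9445    ]
```

View pics/w3.png

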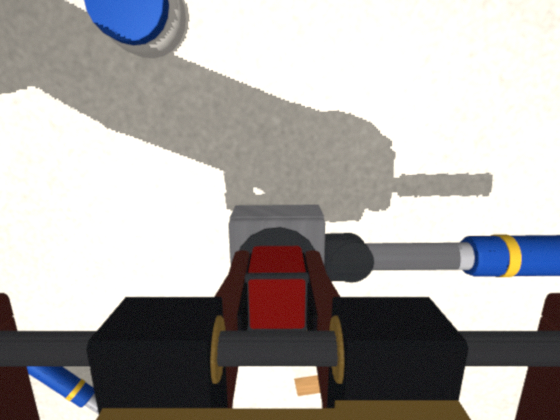

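The wrench is held level, with the head at cols 231–325 and the handle horizontal to the right. I'll measure the offset of the head in the tool frame from its edges.

Run:
```python
from h import *
im=cv2.imread('pics/w3.png')
g=cv2.cvtColor(im,cv2.COLOR_BGR2GRAY)
print('col265',[int(v) for v in g[198:262,265]]); print('col245',[int(v) for v in g[198:262,245]])
print('row230 L',[int(v) for v in g[235,222:240]],'R',[int(v) for v in g[235,315:335]])
c=bot.calibration('wrist');M=np.array(c['tool_from_camera'])
def tz(px,z):
    d=M[:3,:3]@np.array([(px[0]-c['cx'])/c['fx'],-(px[1]-c['cy'])/c['fy'],-1.]);return (M[:3,3]+d*(z-M[2,3])/d[2]).round(4)
for r in(205,206,207): print('mouth edge',r,tz((277,r),.0408))
for r in(222,223,224): print('head top edge',r,tz((277,r),.0068))
for col in(230.5,325): print('col',col,tz((col,235),.0068))
```

```text
col265 [150, 151, 150, 149, 147, 146, 132, 114, 98, 94, 96, 95, 95, 98, 101, 99, 97, 97, 103, 102, 95, 100, 104, 109, 113, 115, 118, 119, 119, 115, 92, 50, 46, 50, 50, 50, 49, 45, 51, 48, 48, 51, 46, 48, 50, 49, 49, 46, 47, 43, 40, 43, 44, 46, 39, 43, 43, 35, 44, 45, 44, 44, 38, 43]
col245 [150, 150, 150, 149, 148, 144, 134, 115, 99, 95, 92, 92, 93, 96, 93, 94, 100, 99, 105, 105, 99, 97, 104, 113, 117, 118, 119, 121, 119, 120, 120, 119, 120, 120, 120, 121, 117, 116, 118, 120, 120, 116, 102, 77, 57, 49, 50, 50, 52, 48, 43, 51, 46, 34, 33, 36, 31, 33, 36, 38, 38, 38, 39, 38]
row230 L [255, 255, 255, 255, 255, 254, 223, 153, 114, 111, 113, 114, 113, 117, 120, 113, 115, 115] R [114, 115, 115, 116, 118, 118, 120, 117, 113, 94, 65, 45, 41, 43, 38, 40, 37, 42, 42, 42]
mouth edge 205 [ 0.0249 -0.0004  0.0408]
mouth edge 206 [ 0.0242 -0.0004  0.0408]
mouth edge 207 [ 0.0236 -0.0004  0.0408]
head top edge 222 [ 0.0244 -0.0004  0.0068]
head top edge 223 [ 0.0238 -0.0004  0.0068]
head top edge 224 [ 0.0233 -0.0004  0.0068]
col 230.5 [ 0.0171 -0.0252  0.0068]
col 325 [0.0171 0.0253 0.0068]
```

Call:
jog_arm(motion=[0,0.5,0.06,0,0,0,0,0,0.8,0.1,0,0,0,0,0,0.9,0.1,0,0,0,0,0,0.9,0.1,0,0,0,0,0,0.9,0.1,0,0,0,0,0,0.9,0.1,0,0,0,0,0,0.9,0.1,0,0,0,0,0,0.9,0.1,0,0,0,0,0,0.9,0.1,0,0,0,0,0,0.9,0.1,0,0,0,0,0,0.8,0.1,0,0,0,0,0,0.56,0.2,0,0,0,0.5,0,0,0,0,0,0,0.8,0,0,0,0,0,0,0.9,0,0,0,0,0,0,0.9,0,0,0,0,0,0,0.84,0,0,0,0,0,0,0,0,0,0,0,0,0,0])

```text
time_s: 10.9
eef_pos: [0.5756, 0.1353, 0.1901]
ee_rot: [-2.707, -1.595, 0.002]
wrist_force: [-0.1, 0.2, -5.2]
opening: 0.026
```

Run:
```python
from h import *
s=bot.state();im=bot.camera('wrist');cv2.imwrite('pics/w4.png',cv2.convertScaleAbs(im,alpha=1.6))
bot.camera('top')
print(s['opening'])
plan([.5723,.1361,.14],-.509)
```

```text
0.02603793491153702
tcp [0.5758 0.1352 0.1905] yaw_y -0.5065 F [-0.1 -0.  -6.1] t 11.0
shift, cur tool axes (units): [-0.03 -0.11  1.68]  in target axes: [-0.03 -0.11  1.68] turn units: [-0.0035      0.00466667  0.0235    ]
```

View pics/w4.png

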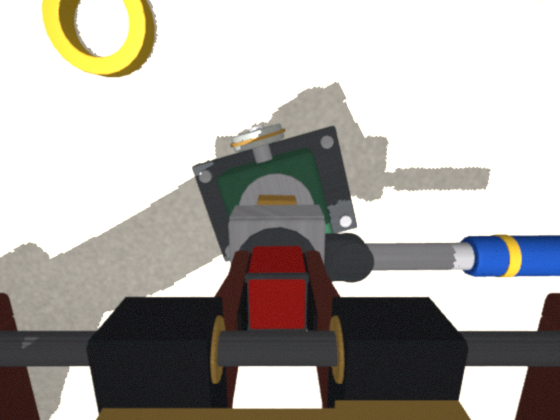

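Run:
```python
from h import *
im=cv2.imread('pics/w4.png');h=cv2.cvtColor(im,cv2.COLOR_BGR2HSV)
for r in range(192,208,2): print(r,[int(v) for v in h[r,250:304:1,1]])
print([int(v) for v in h[188:212,265,1]]);print([int(v) for v in h[188:212,290,1]])
c=bot.calibration('wrist');M=np.array(c['tool_from_camera'])
def tz(px,z):
    d=M[:3,:3]@np.array([(px[0]-c['cx'])/c['fx'],-(px[1]-c['cy'])/c['fy'],-1.]);return (M[:3,3]+d*(z-M[2,3])/d[2]).round(4)
for p in((258,195),(296,195)): print(tz(p,.1245))
for p in((258,201),(296,203)): print(tz(p,.1025))
```

```text
192 [0, 2, 4, 4, 0, 6, 6, 6, 6, 4, 6, 6, 8, 6, 2, 2, 2, 6, 4, 4, 4, 4, 4, 2, 4, 4, 6, 0, 6, 8, 4, 4, 2, 6, 8, 8, 8, 6, 6, 4, 4, 4, 6, 4, 10, 6, 2, 8, 4, 4, 6, 6, 6, 6]
194 [6, 6, 4, 4, 4, 2, 10, 6, 14, 38, 48, 42, 38, 39, 39, 33, 39, 37, 42, 39, 39, 39, 39, 33, 31, 32, 29, 31, 31, 31, 29, 37, 31, 18, 16, 16, 18, 20, 16, 16, 16, 14, 24, 14, 8, 6, 6, 6, 4, 4, 6, 2, 6, 6]
196 [0, 4, 10, 4, 6, 8, 8, 10, 63, 136, 158, 157, 153, 159, 154, 157, 158, 153, 158, 167, 157, 157, 158, 161, 162, 152, 158, 154, 154, 157, 157, 154, 148, 152, 142, 150, 148, 152, 155, 150, 152, 150, 152, 143, 106, 27, 2, 2, 0, 8, 4, 6, 2, 4]
198 [2, 2, 2, 6, 4, 8, 4, 34, 100, 153, 166, 162, 158, 164, 161, 162, 173, 159, 162, 159, 168, 162, 162, 155, 157, 167, 161, 173, 172, 168, 168, 166, 167, 158, 159, 166, 166, 167, 159, 162, 157, 162, 162, 166, 157, 89, 19, 0, 6, 0, 4, 2, 4, 4]
200 [4, 8, 4, 6, 4, 4, 6, 57, 142, 162, 161, 161, 166, 161, 167, 161, 161, 165, 161, 167, 170, 162, 161, 165, 167, 160, 165, 161, 161, 155, 167, 162, 170, 161, 161, 159, 164, 161, 162, 162, 168, 171, 163, 164, 151, 122, 35, 0, 0, 4, 4, 6, 4,
[... 255 characters left out ...]
[6, 4, 8, 2, 2, 2, 13, 75, 121, 124, 124, 122, 125, 124, 122, 128, 124, 125, 128, 121, 124, 124, 124, 126, 128, 126, 121, 121, 125, 121, 125, 126, 128, 129, 126, 121, 128, 116, 108, 105, 104, 104, 105, 106, 109, 102, 47, 2, 4, 4, 6, 0, 6, 2]
206 [2, 5, 2, 5, 9, 7, 5, 5, 10, 5, 10, 12, 7, 5, 5, 10, 7, 5, 5, 5, 5, 2, 5, 9, 5, 2, 2, 5, 5, 5, 7, 5, 2, 7, 7, 5, 0, 0, 5, 2, 5, 5, 5, 2, 2, 7, 0, 5, 2, 7, 5, 5, 2, 2]
[6, 2, 6, 6, 2, 4, 33, 123, 157, 173, 162, 168, 161, 161, 169, 160, 128, 52, 10, 5, 0, 0, 0, 5]
[6, 8, 2, 4, 4, 6, 16, 76, 152, 159, 157, 164, 168, 159, 167, 152, 104, 32, 5, 2, 2, 2, 5, 0]
[ 0.0121 -0.0169  0.1245]
[0.0121 0.0164 0.1245]
[ 0.0121 -0.0157  0.1025]
[0.0105 0.0152 0.1025]
```

Run:
```python
from h import *
im=cv2.imread('pics/w4.png');
for c in(262,270,277,284,291):print(c,[int(v) for v in im[190:212,c,2]])
P=[];ss=[]
for i in range(6): s=bot.state();P.append(s['eef_pos']);bot.camera('top')
print(np.array(P).round(4))
```

```text
262 [131, 128, 128, 126, 120, 114, 112, 110, 110, 110, 123, 136, 136, 138, 126, 117, 107, 104, 104, 109, 110, 110]
270 [130, 130, 128, 128, 123, 115, 112, 109, 109, 110, 120, 133, 138, 134, 130, 115, 106, 107, 107, 102, 101, 106]
277 [130, 130, 131, 128, 125, 117, 114, 110, 109, 114, 125, 133, 138, 136, 131, 115, 109, 109, 106, 106, 106, 102]
284 [130, 130, 128, 128, 125, 122, 115, 110, 112, 112, 122, 130, 134, 138, 130, 112, 107, 104, 107, 109, 107, 106]
291 [131, 133, 130, 130, 125, 120, 112, 109, 110, 112, 115, 130, 133, 134, 125, 112, 106, 106, 106, 104, 106, 106]
[[0.5758 0.1352 0.1905]
 [0.5758 0.1352 0.1906]
 [0.5759 0.1353 0.1907]
 [0.5759 0.1352 0.1908]
 [0.5759 0.1352 0.1908]
 [0.5759 0.1352 0.1909]]
```

Call:
jog_arm(motion=[0,-0.1,-0.02,0.3,0,0,0,0,0,0,0.6,0,0,0,0,0,0,0.6,0,0,0,0,0,0,0.35,0,0,0,0,0,0,0.1,0,0,0,0,0,0,0.1,0,0,0,0,0,0,0.1,0,0,0,0,0,0,0,0,0,0])

```text
time_s: 12.1
eef_pos: [0.5741, 0.133, 0.1265]
ee_rot: [2.709, 1.591, 0.001]
wrist_force: [0.8, -0.7, -6.5]
opening: 0.0258
```

Run:
```python
from h import *
s=bot.state();im=bot.camera('wrist');cv2.imwrite('pics/w5.png',cv2.convertScaleAbs(im,alpha=1.6))
print(s['wrist_force'],s['moment']);plan([.5737,.1328,.1065],-.509)
```

```text
[ 0.78842595 -0.72921361 -6.47167015] [-0.06732849  0.23681084  0.04847519]
tcp [0.5741 0.133  0.1267] yaw_y -0.5085 F [ 0.6 -0.  -5.3] t 12.15
shift, cur tool axes (units): [-0.01 -0.01  0.67]  in target axes: [-0.01 -0.01  0.67] turn units: [ 0.003      -0.00433333  0.00516667]
```

View pics/w5.png

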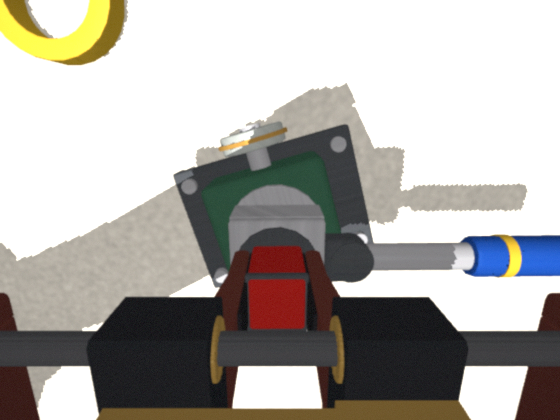

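No contact force with the mouth about 2 mm below the bolt top, and the washer circle is centred on the head (278). Continuing down.

Call:
jog_arm(motion=[0,0,0,0.1,0,0,0,0,0,0,0.1,0,0,0,0,0,0,0.1,0,0,0,0,0,0,0.1,0,0,0,0,0,0,0.1,0,0,0,0,0,0,0.1,0,0,0,0,0,0,0.05,0,0,0,0,0,0,0,0,0,0])

```text
time_s: 12.95
eef_pos: [0.5739, 0.1329, 0.1069]
ee_rot: [-2.709, -1.591, 0.0]
wrist_force: [-1.5, 0.0, -3.2]
opening: 0.0261
```

Call:
jog_arm(motion=[0,0,0,0.05,0,0,0,0,0,0,0,0,0,0,0.7,0,0,0,0,0,0,0.7,0,0,0,0,0,0,0.7,0,0,0,0,0,0,0.7,0,0,0,0,0,0,0.7,0,0,0,0,0,0,0.7,0,0,-0.3,0,0,0,0.7,0,0,-0.8,0,0,0,0.7,0,0,-0.9,0,0,0,0.7,0,0,-0.9,0,0,0,0.7,0,0,-0.7,0,0,0,0.7,0,0,0,0,0,0])

```text
time_s: 14.25
eef_pos: [0.5757, 0.133, 0.2169]
ee_rot: [2.708, 1.59, 0.009]
wrist_force: [-0.6, -0.2, 0.3]
opening: 0.0613
```

Run:
```python
from h import *
s=bot.state();im=bot.camera('wrist');cv2.imwrite('pics/w6.png',cv2.convertScaleAbs(im,alpha=1.6))
print(s['wrist_force'])
for l,z in(('wrench_socket',.066),('wrench_stem',.12),('handle_mid',.088)):
    for r in bot.place_of(l,'wrist'): print(l,round(r['conf'],2),np.round(r['xy'],1),atz('wrist',r['xy'],z,s).round(4))
plan([.5737,.1328,.22],-.509)
```

```text
[-0.59396253 -0.16040709  0.34049713]
wrench_socket 0.39 [272.9 218.4] [0.5644 0.1204 0.066 ]
wrench_stem 0.57 [274.9 217.1] [0.5746 0.1343 0.12  ]
handle_mid 0.55 [452.4 207.5] [0.7139 0.0561 0.088 ]
tcp [0.5733 0.133  0.2124] yaw_y -0.5084 F [-0.3  0.4  0.1] t 14.45
shift, cur tool axes (units): [ 0.    0.02 -0.25]  in target axes: [ 0.    0.02 -0.25] turn units: [-0.01033333  0.0105      0.006     ]
```

View pics/w6.png

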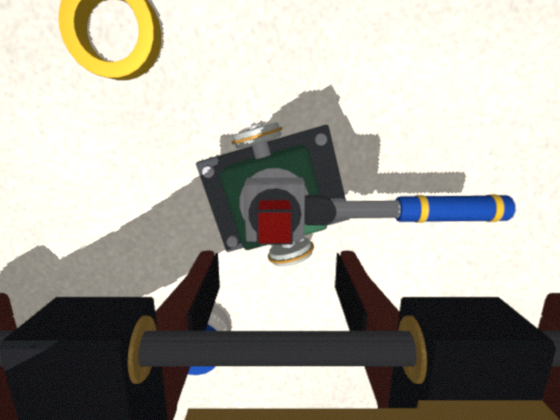

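The wrench sits on the bolt at (275,217), handle straight to (505,207), and the jaws are free. Next: close the fingers, move beside the grip on its counter-clockwise side, then descend.

Call:
jog_arm(motion=[0,0.28,0.89,0,0,0,0,0,0.28,0.89,0,0,0,0,0,0.28,0.89,0,0,0,0,0,0.28,0.89,0,0,0,0,0,0.28,0.89,0,0,0,0,0,0.28,0.89,0,0,0,0,0,0,0,0.6,0,0,0,0,0,0,0.8,0,0,0,0,0,0,0.9,0,0,0,0,0,0,0.9,0,0,0,0,0,0,0.8,0,0,0,0,0,0,0.67,0,0,0,0,0,0,0,0,0,0], force=20)

```text
time_s: 15.75
eef_pos: [0.7354, 0.0987, 0.0681]
ee_rot: [-2.707, -1.589, 0.012]
wrist_force: [0.0, 0.1, -0.3]
opening: 0.0003
```

```bash
cat >> h.py <<'E'
B=np.array([.5737,.1330])
def arc():
    s=bot.state(); Rc=R.from_rotvec(s['ee_rot']).as_matrix(); d=s['eef_pos'][:2]-B
    y=Rc[:2,1];x=Rc[:2,0]; f=s['wrist_force']
    print('t',s['time_s'],'z',s['eef_pos'][2].round(4),'tooly yaw',np.arctan2(y[1],y[0]).round(4),'radial',(d@y).round(4),'side',(d@x).round(4),'F tool x,y,z',(Rc.T@f).round(2),'open',round(s['opening'],4),'polar-yaw of handle if touching',(np.arctan2(d[1],d[0])-np.arcsin(.022/np.hypot(*d))).round(4))
E
python3 - <<'E'
from h import *
arc()
E
```

```text
t 15.75 z 0.0681 tooly yaw -0.5088 radial 0.1579 side 0.0488 F tool x,y,z [ 0.11 -0.03  0.27] open 0.0003 polar-yaw of handle if touching -0.3424
```

Call:
jog_arm(motion=[0,-0.3,0,-0.15,0,0,0,0,-0.3,0,0,0,0,0,0,-0.15,0,0,0,0,0,0,-0.05,0,0,0,0,0,0,-0.05,0,0,0,0,0,0,-0.05,0,0,0,0,0,0,-0.05,0,0,0,0,0,0,0,0,0,0,0,0])

```text
time_s: 16.55
eef_pos: [0.7245, 0.0741, 0.0778]
ee_rot: [-2.709, -1.591, -0.0]
wrist_force: [-0.0, 0.0, -1.2]
opening: 0.0
```

```bash
python3 -c "from h import *;arc()"
```

```text
t 16.55 z 0.0778 tooly yaw -0.5084 radial 0.1604 side 0.022 F tool x,y,z [ 0.03 -0.04  1.18] open 0.0 polar-yaw of handle if touching -0.5084
```

Call:
jog_arm(motion=[0,-0.16,0.02,0.1,0,0,0.29,0,-0.16,0.02,0,0,0,0.29,0,-0.16,0.02,0,0,0,0.29,0,-0.16,0.02,0,0,0,0.29,0,-0.16,0.02,0,0,0,0.29,0,-0.16,0.02,0,0,0,0.29,0,-0.16,0.02,0,0,0,0.29,0,-0.16,0.02,0,0,0,0.29,0,-0.16,0.02,0,0,0,0.29,0,-0.16,0.02,0,0,0,0.29,0,-0.16,0.02,0,0,0,0.29])

```text
time_s: 17.65
eef_pos: [0.6972, 0.0283, 0.0748]
ee_rot: [-2.937, -1.115, -0.0]
wrist_force: [-0.1, 3.7, 0.1]
opening: 0.0002
```

```bash
python3 -c "
from h import *
arc();s=bot.state();im=bot.camera('wrist');cv2.imwrite('pics/w7.png',cv2.convertScaleAbs(im,alpha=1.6))"
```

```text
t 17.65 z 0.0748 tooly yaw -0.8451 radial 0.1603 side 0.0229 F tool x,y,z [ 2.34 -2.84 -0.07] open 0.0002 polar-yaw of handle if touching -0.8393
```

View pics/w7.png

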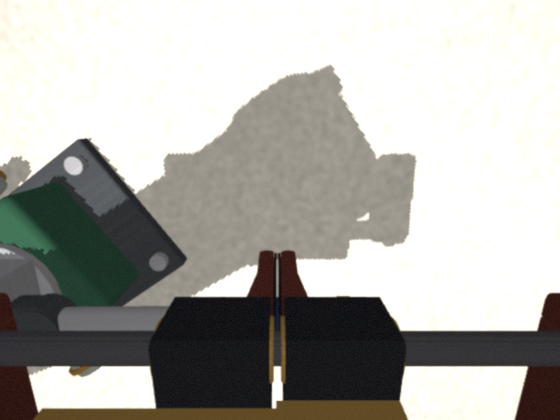

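The handle is parallel to the tool (rod level at 60–180,318), pressed by the closed fingers with about 2 N of friction load. Continuing in small steps and watching the force.

Call:
jog_arm(motion=[0,-0.16,0.02,0,0,0,0.29,0,-0.16,0.02,0,0,0,0.29,0,-0.16,0.02,0,0,0,0.29])

```text
time_s: 18.0
eef_pos: [0.6875, 0.0173, 0.0748]
ee_rot: [2.984, 0.98, 0.001]
wrist_force: [1.1, 1.5, 0.4]
opening: 0.0005
```

```bash
python3 -c "from h import *;arc()"
```

```text
t 18.0 z 0.0748 tooly yaw -0.9364 radial 0.1607 side 0.0231 F tool x,y,z [ 1.74 -0.58 -0.41] open 0.0005 polar-yaw of handle if touching -0.9295
```

Call:
jog_arm(motion=[0,-0.16,0.02,0,0,0,0.29,0,-0.11,0.01,0,0,0,0.19])

```text
time_s: 18.2
eef_pos: [0.6814, 0.0116, 0.0749]
ee_rot: [3.008, 0.904, 0.001]
wrist_force: [2.1, 1.2, 0.4]
opening: 0.0005
```

```bash
python3 -c "from h import *;arc()"
```

```text
t 18.2 z 0.0749 tooly yaw -0.9867 radial 0.1607 side 0.0229 F tool x,y,z [ 2.42  0.19 -0.37] open 0.0005 polar-yaw of handle if touching -0.9809
```

Call:
jog_arm(motion=[0,-0.16,0.02,0,0,0,0.29,0,-0.16,0.02,0,0,0,0.29])

```text
time_s: 18.4
eef_pos: [0.6741, 0.0056, 0.0749]
ee_rot: [3.034, 0.813, 0.001]
wrist_force: [3.7, -0.4, 0.4]
opening: 0.0007
```

Call:
jog_arm(motion=[0,-0.16,0.02,0,0,0,0.29,0,-0.11,0.01,0,0,0,0.19])

```text
time_s: 18.6
eef_pos: [0.6674, 0.0006, 0.0749]
ee_rot: [3.053, 0.736, 0.0]
wrist_force: [3.5, -0.5, 0.0]
opening: 0.0007
```

Call:
jog_arm(motion=[0,-0.16,0.02,0,0,0,0.29,0,-0.11,0.01,0,0,0,0.19])

```text
time_s: 18.8
eef_pos: [0.6605, -0.0035, 0.0749]
ee_rot: [3.071, 0.66, 0.0]
wrist_force: [3.3, -1.0, 0.3]
opening: 0.0004
```

Call:
jog_arm(motion=[0,-0.16,0.02,0,0,0,0.29,0,-0.11,0.01,0,0,0,0.19])

```text
time_s: 19.0
eef_pos: [0.6533, -0.0074, 0.0748]
ee_rot: [3.087, 0.582, 0.0]
wrist_force: [2.7, -1.2, -0.2]
opening: 0.0004
```

```bash
python3 -c "from h import *;arc()"
```

```text
t 19.0 z 0.0748 tooly yaw -1.1978 radial 0.1598 side 0.023 F tool x,y,z [2.09 2.11 0.2 ] open 0.0004 polar-yaw of handle if touching -1.1919
```

Call:
jog_arm(motion=[0,-0.16,0.02,0,0,0,0.29,0,-0.11,0.01,0,0,0,0.19])

```text
time_s: 19.2
eef_pos: [0.646, -0.0111, 0.0747]
ee_rot: [3.101, 0.505, -0.0]
wrist_force: [3.8, -1.6, 0.3]
opening: 0.0003
```

Call:
jog_arm(motion=[0,-0.16,0.02,0,0,0,0.29,0,-0.11,0.01,0,0,0,0.19])

```text
time_s: 19.4
eef_pos: [0.6385, -0.0144, 0.0747]
ee_rot: [3.112, 0.427, -0.0]
wrist_force: [3.4, -1.3, 1.6]
opening: 0.0007
```

Call:
jog_arm(motion=[0,-0.16,0.02,0,0,0,0.29,0,-0.11,0.01,0,0,0,0.19])

```text
time_s: 19.6
eef_pos: [0.6309, -0.0173, 0.0747]
ee_rot: [3.122, 0.348, -0.0]
wrist_force: [3.1, -1.3, -0.2]
opening: 0.0004
```

```bash
python3 -c "from h import *;arc()"
```

```text
t 19.6 z 0.0747 tooly yaw -1.3486 radial 0.1592 side 0.0227 F tool x,y,z [2.7  1.99 0.21] open 0.0004 polar-yaw of handle if touching -1.3443
```

Call:
jog_arm(motion=[0,-0.13,0.02,0,0,0,0.24,0,-0.13,0.02,0,0,0,0.24])

```text
time_s: 19.8
eef_pos: [0.6236, -0.0199, 0.0747]
ee_rot: [-3.13, -0.27, 0.0]
wrist_force: [2.7, -1.0, 0.1]
opening: 0.0003
```

Call:
jog_arm(motion=[0,-0.13,0.02,0,0,0,0.24,0,-0.13,0.02,0,0,0,0.24])

```text
time_s: 20.0
eef_pos: [0.6161, -0.0222, 0.0747]
ee_rot: [-3.135, -0.192, 0.0]
wrist_force: [2.1, -1.2, 0.0]
opening: 0.0005
```

Call:
jog_arm(motion=[0,-0.13,0.02,0,0,0,0.24,0,-0.13,0.02,0,0,0,0.24])

```text
time_s: 20.2
eef_pos: [0.6085, -0.0242, 0.0747]
ee_rot: [-3.139, -0.113, 0.0]
wrist_force: [2.7, 0.3, 0.7]
opening: 0.0003
```

```bash
python3 -c "from h import *;arc()"
```

```text
t 20.2 z 0.0747 tooly yaw -1.499 radial 0.1592 side 0.0234 F tool x,y,z [ 2.67 -0.11 -0.72] open 0.0003 polar-yaw of handle if touching -1.4901
```

Call:
jog_arm(motion=[0,-0.13,0.02,0,0,0,0.24,0,-0.13,0.02,0,0,0,0.24])

```text
time_s: 20.4
eef_pos: [0.6008, -0.0257, 0.0747]
ee_rot: [-3.141, -0.034, 0.0]
wrist_force: [3.1, -0.8, 0.4]
opening: 0.0001
```

```bash
python3 -c "from h import *;arc()"
```

```text
t 20.4 z 0.0747 tooly yaw -1.5492 radial 0.1592 side 0.0236 F tool x,y,z [ 3.04  0.82 -0.38] open 0.0001 polar-yaw of handle if touching -1.539
```

Call:
jog_arm(motion=[0,-0.1,0.01,0,0,0,0.19,0,-0.1,0.01,0,0,0,0.19])

```text
time_s: 20.6
eef_pos: [0.596, -0.0265, 0.0751]
ee_rot: [-3.141, 0.028, -0.004]
wrist_force: [7.4, 0.5, -1.8]
opening: 0.0004
```

```bash
python3 -c "from h import *;arc()"
```

```text
t 20.6 z 0.0751 tooly yaw -1.5885 radial 0.1591 side 0.0252 F tool x,y,z [ 7.38 -0.66  1.81] open 0.0004 polar-yaw of handle if touching -1.5686
```

The bolt came tight at a handle yaw of about -1.56 (7.4 N). Now a gentle advance to click.

Call:
jog_arm(motion=[0,-0.07,0,0,0,0,0.16,0,-0.07,0,0,0,0,0.16,0,0,0,0,0,0,0])

```text
time_s: 20.9
eef_pos: [0.5925, -0.0271, 0.0754]
ee_rot: [3.14, -0.08, 0.006]
wrist_force: [6.6, -1.7, -2.1]
opening: 0.0003
```

```bash
python3 -c "from h import *;arc()"
```

```text
t 20.9 z 0.0754 tooly yaw -1.622 radial 0.1589 side 0.027 F tool x,y,z [6.69 1.38 2.14] open 0.0003 polar-yaw of handle if touching -1.5909
```

Call:
jog_arm(motion=[0,-0.07,0,0,0,0,0.1,0,-0.07,0,0,0,0,0.1,0,0,0,0,0,0,0])

```text
time_s: 21.2
eef_pos: [0.5885, -0.0275, 0.0755]
ee_rot: [3.138, -0.113, 0.007]
wrist_force: [7.7, -2.0, -1.6]
opening: 0.0003
```

Run:
```python
from h import *
arc();s=bot.state();im=bot.camera('wrist');cv2.imwrite('pics/w8.png',cv2.convertScaleAbs(im,alpha=1.6))
```

```text
t 21.2 z 0.0755 tooly yaw -1.6431 radial 0.159 side 0.0263 F tool x,y,z [7.79 1.42 1.62] open 0.0003 polar-yaw of handle if touching -1.6158
```

View pics/w8.png

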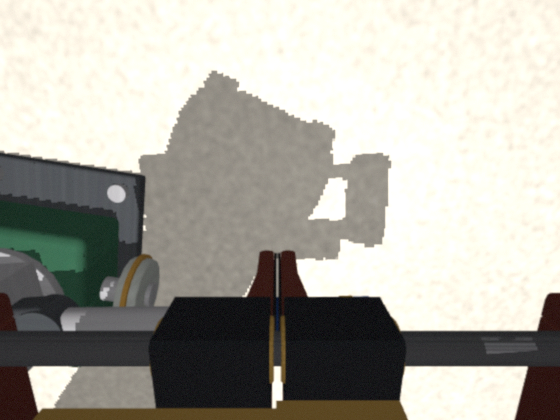

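Call:
jog_arm(motion=[0,-0.06,0,0,0,0,0,0,-0.04,0,0,0,0,0,0,0,0,0,0,0,0,0,0,0,0,0,0,0])

```text
time_s: 21.65
eef_pos: [0.5859, -0.0275, 0.0756]
ee_rot: [3.138, -0.113, 0.007]
wrist_force: [7.7, -3.3, -0.3]
opening: 0.0006
```

```bash
python3 -c "from h import *;arc()"
```

```text
t 21.65 z 0.0756 tooly yaw -1.6429 radial 0.1592 side 0.0237 F tool x,y,z [7.91 2.77 0.31] open 0.0006 polar-yaw of handle if touching -1.6322
```

Call:
jog_arm(motion=[0,0.06,0,0,0,0,0,0,0.06,0,0,0,0,0,0,0.06,0,0,0,0,0,0,0.06,0,0,0,0,0,0,0.06,0,0,0,0,0,0,0.06,0,0,0,0,0,0,0.06,0,0,0,0,0,0,0.06,0,0,0,0,0,0,0.06,0,0,0,0,0,0,0.06,0,0,0,0,0,0,0,0,0,0,0,0])

```text
time_s: 22.75
eef_pos: [0.6013, -0.0275, 0.0744]
ee_rot: [3.14, -0.112, -0.002]
wrist_force: [-0.9, -0.7, -0.4]
opening: 0.0007
```

```bash
python3 -c "from h import *;arc()"
```

```text
t 22.75 z 0.0744 tooly yaw -1.6418 radial 0.1581 side 0.0389 F tool x,y,z [-0.86  0.76  0.37] open 0.0007 polar-yaw of handle if touching -1.5363
```

Call:
jog_arm(motion=[0,0.4,0,0,0,0,0,0,0.6,0,0,0,0,0,0,0,0,-0.6,0,0,0,0,0,0,-0.9,0,0,0,0,0,0,-0.9,0,0,0,0,0,0,-0.9,0,0,0,0,0,0,-0.9,0,0,0,0,0,0,-0.6,0,0,0,0,-0.4,-0.6,0,0,0,0,0,-0.8,-0.8,0,0,0,0,0,-0.8,-0.8,0,0,0,0,0,-0.4,-0.8,0,0,0,0,0,0,-0.4,0,0,0,0,0,0,0,0,0,0,0,0,0,0,0,0,0,0])

```text
time_s: 24.25
eef_pos: [0.5674, 0.0762, 0.2191]
ee_rot: [3.139, -0.112, 0.001]
wrist_force: [1.0, -0.2, 1.1]
opening: 0.0005
```

Run:
```python
from h import *
arc();s=bot.state();im=bot.camera('wrist');cv2.imwrite('pics/w9.png',cv2.convertScaleAbs(im,alpha=1.6))
for l,z in(('wrench_stem',.12),('handle_mid',.088),('jar',0)):
    for r in bot.place_of(l,'wrist'): print(l,round(r['conf'],2),np.round(r['xy'],1),atz('wrist',r['xy'],z,s).round(4))
bot.camera('top')
for l in('jar','carton','tape'): print(l,[(np.round(r['xy'],1),atz('top',r['xy'],0).round(4)) for r in bot.place_of(l,'top')[:1]])
```

```text
t 24.25 z 0.2191 tooly yaw -1.642 radial 0.0571 side -0.0022 F tool x,y,z [ 1.05  0.16 -1.06] open 0.0005 polar-yaw of handle if touching -2.0762
wrench_stem 0.96 [208.7 214.4] [0.5729 0.1313 0.12  ]
handle_mid 0.83 [388.9 190.2] [ 0.5751 -0.0246  0.088 ]
jar 0.57 [326.2 309.9] [0.4022 0.024  0.    ]
jar [(array([237.6, 246.1]), array([0.4056, 0.0264, 0.    ]))]
carton [(array([373. , 196.9]), array([ 0.5445, -0.349 ,  0.    ]))]
tape []
```

View pics/w9.png

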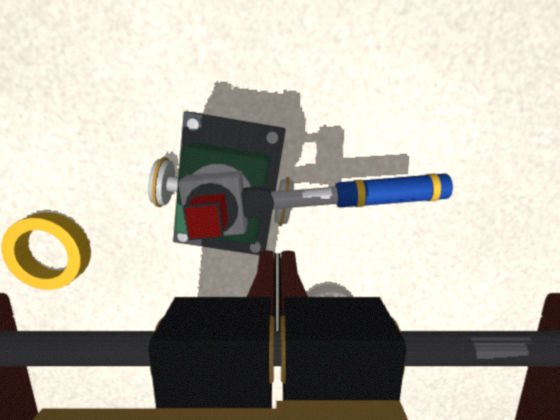

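The wrench sits on the bolt with its stem at 208,214, the handle straight out to 450,187, and the gripper clear above. One numeric check of handle against stem alignment, and image differences for the bystanders, then I hand in.

Run:
```python
from h import *
s=bot.state();im=cv2.imread('pics/w9.png');hsv=cv2.cvtColor(im,cv2.COLOR_BGR2HSV)
# head outline: stem top face (bright red)
m=((hsv[...,0]<8)|(hsv[...,0]>172))&(hsv[...,1]>150)&(hsv[...,2]>60);m[:203]=0;m[245:]=0;m[:,:180]=0;m[:,230:]=0
c=max(cv2.findContours(m.astype(np.uint8),0,2)[0],key=cv2.contourArea)
print('stem',cv2.minAreaRect(np.array([atz('wrist',p[0],.14,s)[:2] for p in c],np.float32)*1000))
b=(abs(hsv[...,0].astype(int)-112)<14)&(hsv[...,1]>120);b[:165]=0;b[215:]=0;b[:,:330]=0
ys,xs=np.nonzero(b);v=cv2.fitLine(np.array([atz('wrist',q,.092,s)[:2] for q in zip(xs,ys)],np.float32),2,0,.01,.01).ravel()
print('handle deg',np.degrees(np.arctan2(v[1],v[0])),v[2:])
a=cv2.imread('pics/top1.png');t=bot.camera('top')
for n,(x,y) in dict(jar=(238,245),carton=(374,193),tape=(118,206)).items():
    A=cv2.cvtColor(a[y-24:y+24,x-24:x+24],6).astype(np.float32);T=cv2.cvtColor(t[y-24:y+24,x-24:x+24],6).astype(np.float32)
    print(n,cv2.phaseCorrelate(A,T,cv2.createHanningWindow((48,48),5)))
print(s['wrist_force'])
```

```text
stem ((572.5950927734375, 132.2832489013672), (24.446117401123047, 24.3890380859375), 0.20481951534748077)
handle deg -89.54718 [ 0.5755442  -0.02613948]
jar ((0.02769946694790093, -0.05474846041721193), 0.9721727358798186)
carton ((0.0028808542904776857, 0.07721693907658533), 0.9876899047651224)
tape ((-0.13199382842827845, -0.9201617013645595), 0.3146775538722674)
[0.24911288 0.41163923 0.04688878]
```

```bash
python3 -c "
from rig import bot
print(bot.finish_job())"
```

```text
the job is handed in; nothing more can be done
None
```

I handed the job in at about 24 s of the 72 s, with the wrench left on the tightened bolt. The interface gives no verdict, so I rely on my own checks.

**What I did:** I picked up the leftmost wrench by its red stem and lowered it onto the bolt until it bore on the washer face. I let go, then pushed the blue grip clockwise with closed fingers. The push took about 2–3 N until the bolt came tight after about 1.05 rad of handle turn, including the socket's play. It then gave at a steady 7–8 N. I went on to an estimated 0.09–0.13 rad of click, held briefly, eased back and lifted clear.

**Last checks:**
- **Socket position:** the stem stands within about 1.5 mm of the bolt axis I had estimated. I judged "fully home" from the tool height and the drop in force at contact, not from a direct view of the seam.
- **Handle:** it is in line with the stem to under 1°, so it sprang back straight.
- **Robot:** the gripper is clear and the wrist force is about zero.
- **Jar and carton:** comparing the first and last top pictures showed less than 0.1 pixel of shift for both. The detection network put the carton about 15 mm off its start, which I take as network error.
- **Tape roll:** its comparison was unreliable (low correlation, about 1 pixel of apparent shift), and the network did not find it in the last top picture. The arm never came near it, and the last wrist picture shows it lying undisturbed.

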